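# Push a junction box through the guide blocks of a drilling jig

## Task

Load the white rectangular junction box into the drilling jig: push it along the bench, never lifting or tipping it, lengthways through the narrow gap between the jig's two steel guide blocks, until it is right through and its leading end face sits flush against the steel end stop. Leave the other things on the bench where they are, and move the hand away clear when done.

Things in the scene. Friction and masses are not known exactly. Their poses are not given: they have to be found in the camera images.
- junction_box: Loose closed junction box of white plastic, about 0.25 kg, 100 mm long (its x), 80 mm wide (its y), 45 mm high, flat sides, edges rounded 3 to 4 mm. Lies flat, lid up, before the jig's open end, up to 4 cm to either side of the jig's centre line and turned up to 20 degrees from it. Origin at the centre of its underside. Same shape when turned half round.
- jig: Steel drilling jig fixed to the bench. Origin on the bench, mid-gap between its two guide blocks; z up; its x is the push direction, to the robot's left (world +y) give or take 15 degrees. Guide blocks: |y| from 42.5 to 72.5 mm (gap 85 mm), x from -35 to 35 mm, ends half-round of 15 mm radius, 40 mm high. A fully home box has its centre at x = 95, y = 0 mm, its length along x.
- jig_stop (a point): Foot of the middle of the end stop's face that looks to the gap, on the bench at jig x = 145, y = 0 mm; axes as the jig's. The stop is a steel cross bar 40 mm high, 145 mm wide, 14 mm thick. Low steel rails (12 mm high and wide, centred 57.5 mm either side of the centre line) join it to the guide blocks. The bench between is bare, no floor plate.
- tape_roll: Bystander: black ring, 90 mm outside, 64 mm inside, 19 mm high, lying by the jig on the robot's side. Origin at the centre of its underside.
- screwdriver: Bystander: screwdriver, 190 mm long, lying beside the jig on the side far from the robot. Its x runs along it from handle to blade.
- round_box: Bystander: grey round wall box, 70 mm across, 44 mm high, standing beside the jig's entrance on the side far from the robot. Origin at the centre of its underside.
- spool: Bystander: empty grey plastic spool standing on its flange, 90 mm across, 56 mm high. Origin at the centre of its underside.
- spanner: Bystander: steel spanner, 170 mm long, lying on the bench to the robot's right. Its x runs along it.
- drill: Bystander: orange and black cordless drill standing on its battery, 195 mm high, battery 75 x 110 mm, to the robot's left. Origin at the centre of its underside.
Mind the look-alikes: they are no part of the job. Several things have the shape of the junction_box; the one meant has the colours described above.

How it is judged:
By the outcome, as a careful person would: the job done as asked, in the order asked, and still so for the second after the job is handed in, with the robot touching nothing.
It also fails if it takes over 72 s, if anything falls off the work surface, if the arm or the gripper's body presses on something with over 40 N, if the wrist force passes 120 N, or if a joint passes its speed limit or range.

## Robot

A 6-joint arm with a two-finger parallel gripper is mounted at the origin on the work surface. World frame = base frame: x ahead of the robot, y to its left, z up, the work surface at z = 0. Lengths are in m, angles in rad, forces in N, time in s.
With the tool pointing down it reaches from about 0.3 to 0.875 m from the base axis. Payload 6.4 kg.
Tool frame: the origin (TCP) lies at the very end of the fingers, on their centre line; the grasp point (between the pads) lies 19 mm behind it (robot.grip_point_offset is the z of the grasp point in the tool frame, in m); z points along the fingers, y is the direction in which the jaws open and shut (so a half turn about z gives the same grasp; the last joint's range is limited). The gripper opens to 88 mm and grips with 3 to 60 N. Pads are 18 mm wide; open, the fingers measure 123 mm over their backs; the gripper's body (75 mm by 187 mm) begins 45 mm behind the grasp point.
Start: joints at [-1.37, 0.181, 1.607, -0, 1.354, -0.206], TCP at [0.228, -0.528, 0.207] pointing down, gripper open.
Joint ranges: [-2.99, 2.99], [-0.89, 2.07], [0.3, 2.58], [-1.14, 4.28], [0, 2.63], [-3.12, 3.12]. Speed limits (rad/s): [2.57, 2.57, 3.01, 3.14, 3.14, 3.14].

## Interface

Orientations are given as a rotation vector (axis times angle).
In Python, from station import robot gives the robot as it stands. The module is installed in compiled form; this text tells all that it offers.
- The arm moves only by the shell command python3 -m pendant 'ROWS' [OPENING] [FORCE]. ROWS is JSON, a list of rows, each an object of numbers: "dx", "dy", "dz": the shift along the world's x, y, z in m; "wx", "wy", "wz": the turn, a rotation vector about the world's x, y, z in rad. In form: [{"dx": .., "dy": .., "dz": .., "wx": .., "wy": .., "wz": ..}, ...]. A call has 1 to 20 rows; each row shifts and turns the pose as measured when the row begins; what a row does not reach is not made up. A row lasts 1/12 s, in which the tool goes at most 41.7 mm and 7.16 degrees, less where a joint would pass 70% of its speed; a pose out of reach is approached as far as the arm can. A call is refused whole if a number of a shift passes 0.0417 or a number of a turn 0.125, either way. A call with a gripper value outside its range is refused whole. OPENING is the closure, from 0 (fully open) to 1 (shut), set as the call begins (- or left out, the last holds). The fingers move at their own pace and stop on an object; FORCE is the grip in N (left out, the last holds). Time passes only in rows, so rows that do not move let the fingers close. It gives the time, the measured TCP pose, the force and the opening at its end, in the units of the state.
- robot.state(): the state, without advancing time (a new reading comes with each control period).
- robot.camera(name): name is "scene" or "top"; returns (picture, depth): 420x560x3 uint8, red, green, blue; 420x560 float32, m along the optical axis (not along the pixel's ray), 0 where there is no reading.
- robot.get_calibration(name): a dict with "fovy" (degrees; the focal length in pixels is half the picture's height over the tangent of half this angle, whatever the lens; pixels are square), "cx", "cy" (the principal point, pixels), "k1" (the pictures are not rectified: a ray, as slopes to the right and down, at radius r is drawn at 1 + k1 r^2 times it, then the intrinsics apply), "position" and "attitude" of the camera in the world. Camera axes: x right, y down, z forward; pixel columns grow to the right and rows downward; lengths in m; the calibration is good to about 2 mm. A picture is of the moment at which its call begins. get_calibration takes no time and is no camera call.
- robot.close_job(): hands the job in, once; it reports no verdict.
Trained networks look in the newest picture that a camera, given by its name, has taken for a name from the list of things; names that differ only in an ending like _2 or _b are one class to them, and where a whole thing is asked for, a point or a joint stands for the part that bears it (a point fixed in the world has none). Each returns a list of dicts, best first, with "p" (0 to 1); they miss things now and then, are a little off and sometimes report something else, mostly with a low value. They report only what shows in the picture. A call takes as long as a camera call. They do not tell look-alikes from the thing itself.
- robot.look_for(name, camera): "rect" ([left, top, right, bottom] in pixels, round what is visible of it).
- robot.regions_of(name, camera): "mask" (420x560 bool, what is visible of it) and "rect" ([left, top, right, bottom] in pixels, round what is visible of it).
- robot.spot_point(name, camera): "at" ([column, row] in pixels: a listed point, or the origin of a listed thing).
The state is a dict: "time": time; "q": joint angles; "dq": joint speeds; "joint_torque": joint torques, N m; "tcp_pos": TCP position; "eef_rot": TCP orientation; "force": force on the tool from outside, world axes, zero at the start; "ft_torque": the same for the moment, N m; "finger_gap": finger opening in m.
Only numpy, scipy, OpenCV 4.12 (cv2) and the standard library are available. Lean on these libraries where they do the work, as an engineer would, in place of code of your own. Each camera call takes 0.05 s, during which the arm holds its last target.

## Working session

There is one attempt and no reset: what is moved stays moved. The work goes in short steps, Python scripts to look and compute and a shell command to move; the robot and the scene stay as the last step left them, time stands still between calls to the robot, and variables do not carry over. Pictures are saved under pics/ and viewed, and the job is handed in when it is done.

```bash
mkdir -p pics; python3 - <<'E'
from station import robot
import cv2,numpy as np
for n in("scene","top"):
    p,d=robot.camera(n); cv2.imwrite(f"pics/{n}0.png",p[:,:,::-1]); np.savez(f"{n}0.npz",p=p,d=d)
    print(n,robot.get_calibration(n))
    for o in ("junction_box","jig"):
        print(o,[(round(r["p"],2),r["rect"]) for r in robot.regions_of(o,n)],[(round(r["p"],2),r["at"]) for r in robot.spot_point(o,n)])
    print([(round(r["p"],2),r["at"]) for r in robot.spot_point("jig_stop",n)])
print(robot.state())
E
```

```text
scene {'fovy': 44.76955242247175, 'cx': 283.59686211828966, 'cy': 210.2006433511743, 'k1': -0.054346651634000966, 'position': array([1.3841411 , 0.43805473, 1.1460145 ]), 'attitude': array([-1.38776445, -2.2855036 ,  0.82023488])}
junction_box [(0.93, [222.2, 164.0, 264.1, 198.9]), (0.93, [168.8, 212.8, 209.5, 255.0]), (0.92, [277.2, 140.9, 312.5, 175.4]), (0.63, [206.1, 124.7, 247.2, 164.7]), (0.29, [273.5, 181.3, 347.1, 240.3])] [(0.97, [193.8, 240.2]), (0.76, [244.4, 185.3]), (0.65, [227.2, 147.0]), (0.61, [293.1, 160.3])]
jig [(0.68, [269.7, 184.0, 347.8, 241.7]), (0.53, [146.5, 170.7, 180.2, 205.9])] [(0.66, [290.5, 211.5])]
[(0.7, [164.7, 191.3]), (0.58, [335.5, 222.2])]
top {'fovy': 54.80853566879249, 'cx': 280.36686554043945, 'cy': 214.76904232955462, 'k1': -0.12345216035081903, 'position': array([0.49017551, 0.00814084, 1.0744137 ]), 'attitude': array([-2.14944914,  2.20177153, -0.11251805])}
junction_box [(0.95, [365.3, 255.4, 408.6, 299.5]), (0.95, [328.1, 124.9, 372.8, 169.7]), (0.9, [286.3, 271.0, 330.2, 324.9]), (0.71, [318.3, 218.5, 360.4, 252.3]), (0.63, [390.4, 166.5, 432.7, 206.5])] [(0.93, [384.2, 278.2]), (0.89, [350.9, 149.3]), (0.69, [306.2, 296.3]), (0.6, [338.3, 233.5])]
jig [] []
[(0.92, [223.2, 240.8]), (0.21, [338.4, 234.8])]
{'time': 0.6, 'q': array([-1.37029907e+00,  1.80782113e-01,  1.60700564e+00, -4.32352003e-05,
        1.35379797e+00, -2.06345898e-01]), 'dq': array([ 0.00198668, -0.00061285,  0.0004223 ,  0.00185991,  0.0002326 ,
       -0.00076583]), 'joint_torque': array([-1.20810630e-03, -4.33600795e+01, -3.42022526e+01,  7.01785041e-02,
        3.12540145e-02, -2.09999502e-05]), 'tcp_pos': array([ 0.22751486, -0.52808523,  0.20722179]), 'eef_rot': array([ 3.07680679e+00,  6.34682320e-01, -6.63524339e-05]), 'force': array([1.09355316, 0.38807375, 0.47868633]), 'ft_torque': array([ 0.01154765,  0.00439545, -0.02218711]), 'finger_gap': 0.08784511955075162}
```

View pics/scene0.png

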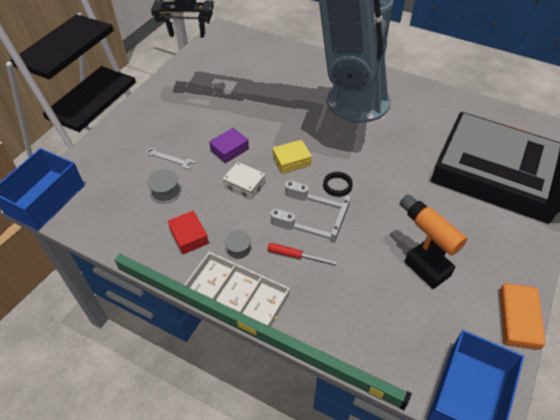

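View pics/top0.png

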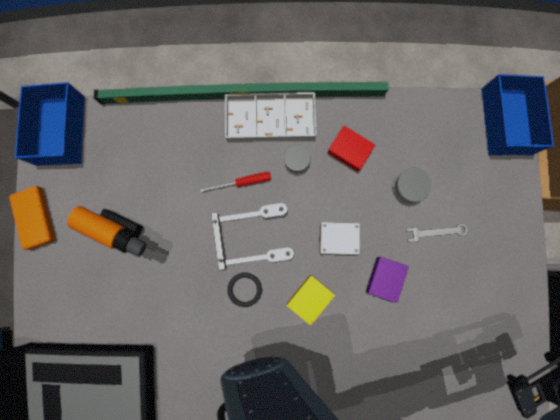

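```bash
python3 - <<'E'
import cv2
p=cv2.imread("pics/top0.png"); cv2.imwrite("pics/top0z.png",cv2.resize(p[160:320,180:380],None,fx=4,fy=3.75,interpolation=cv2.INTER_CUBIC)) if 0 else cv2.imwrite("pics/top0z.png",cv2.resize(p[170:320,185:385],None,fx=4,fy=4,interpolation=cv2.INTER_CUBIC))
E
```

```text
(no output)
```

View pics/top0z.png

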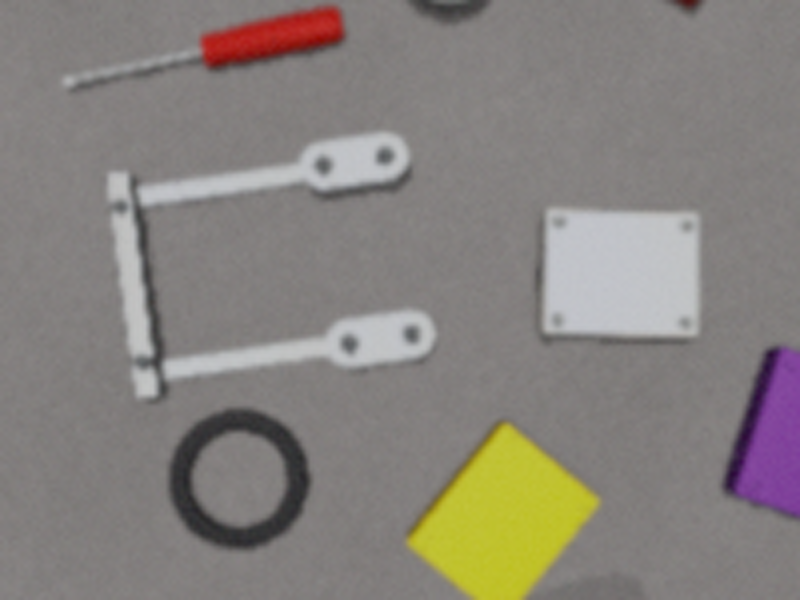

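Box-shaped candidates in the top picture are white (340,238), red (351,149), yellow (311,300) and purple (387,279). The white one, in front of the jig's open end, fits the description, and the crop confirms a white closed lid with four screws. The jig is at (213–295, 203–270), with its stop bar at x≈218. Next I measure the poses.

```bash
cat > h.py <<'E'
import numpy as np,cv2
from station import robot
from scipy.spatial.transform import Rotation as R
def K(n):
    c=robot.get_calibration(n); f=210/np.tan(np.radians(c["fovy"]/2))
    return c,np.array([[f,0,c["cx"]],[0,f,c["cy"]],[0,0,1.]])
def rays(n,px):
    c,k=K(n)
    u=cv2.undistortPoints(np.array(px,float).reshape(-1,1,2),k,np.array([c["k1"],0,0,0,0])).reshape(-1,2)
    # k1 applied to undistorted radius = opencv model
    d=np.c_[u,np.ones(len(u))]@R.from_rotvec(c["attitude"]).as_matrix().T
    return c["position"],d
def onplane(n,px,z):
    o,d=rays(n,px); return o+d*((z-o[2])/d[:,2])[:,None]
def withdepth(n,px,dep):
    o,d=rays(n,px); return o+d*np.asarray(dep)[:,None]
def cloud(n,d,rect):
    l,t,r,b=map(int,rect); v,u=np.mgrid[t:b,l:r]; u=u.ravel();v=v.ravel(); z=d[v,u]; m=z>0
    return withdepth(n,np.c_[u,v][m],z[m]),np.c_[u,v][m]
def proj(n,P):
    c,k=K(n); r=R.from_rotvec(c["attitude"]).inv()
    q,_=cv2.projectPoints((np.atleast_2d(P)-c["position"])@r.as_matrix().T,np.zeros(3),np.zeros(3),k,np.array([c["k1"],0,0,0,0])); return q.reshape(-1,2)
E
python3 - <<'E'
from h import *
for n,rb,rj in(("top",(308,212,372,264),(205,195,302,278)),("scene",(216,158,270,204),(268,178,355,245))):
    z=np.load(n+"0.npz"); 
    for nm,rect in(("box",rb),("jig",rj)):
        P,uv=cloud(n,z["d"],rect)
        for lo,hi in ((-.02,.01),(.03,.06)):
            m=(P[:,2]>lo)&(P[:,2]<hi); print(n,nm,lo,m.sum(),np.median(P[m,2]))
        hi=.030
        m=P[:,2]>hi
        if nm=="box":
            # only bright pixels
            r=cv2.minAreaRect(P[m,:2].astype(np.float32)*1000); print("rect mm",r)
        else:
            img=(P[m,:2]*1000); lab=np.zeros((1,))
            mask=np.zeros((420,560),np.uint8); mask[uv[m,1],uv[m,0]]=1
            c,l,s,ce=cv2.connectedComponentsWithStats(mask)
            for i in range(1,c):
                if s[i,4]>15:
                    sel=l[uv[m,1],uv[m,0]]==i
                    print(" comp",s[i],cv2.minAreaRect(img[sel].astype(np.float32)))
E
```

```text
top box -0.02 2090 0.0003386093179444938
top box 0.03 1193 0.04528501693426179
rect mm ((527.13427734375, -151.05551147460938), (98.14451599121094, 80.64520263671875), 86.6578140258789)
top jig -0.02 6565 0.0003427522913588277
top jig 0.03 926 0.040362065399521474
 comp [260 203  27  14 295] ((603.4833374023438, 17.598838806152344), (29.986995697021484, 68.30032348632812), 7.347324371337891)
 comp [212 213  13  57 338] ((527.1867065429688, 161.6483154296875), (144.57472229003906, 14.987238883972168), 6.9208574295043945)
 comp [267 247  27  15 293] ((489.425537109375, 2.726551055908203), (29.91724967956543, 68.15089416503906), 7.381849765777588)
scene box -0.02 1472 7.020935971924214e-05
scene box 0.03 771 0.0441904221952194
rect mm ((527.2677001953125, -152.00035095214844), (104.21868133544922, 85.16664123535156), 87.64461517333984)
scene jig -0.02 4379 -3.243039050682128e-05
scene jig 0.03 688 0.039688606834343276
 comp [285 181  23  14 220] ((489.72265625, 3.9348793029785156), (34.8622932434082, 67.62396240234375), 5.773022174835205)
 comp [331 196  20  41 229] ((528.1015014648438, 161.47723388671875), (148.05575561523438, 15.394815444946289), 7.228358268737793)
 comp [271 209  24  15 239] ((603.273193359375, 18.338130950927734), (37.56006622314453, 68.8140640258789), 0.35722240805625916)
```

```bash
python3 -m pendant '[{"dx":0.023,"dy":0.037,"wz":-0.028},{"dx":0.023,"dy":0.037,"wz":-0.028},{"dx":0.023,"dy":0.037,"wz":-0.028},{"dx":0.023,"dy":0.037,"wz":-0.028},{"dx":0.023,"dy":0.037,"wz":-0.028},{"dx":0.023,"dy":0.037,"wz":-0.028},{"dx":0.023,"dy":0.037,"wz":-0.028},{"dx":0.023,"dy":0.037,"wz":-0.028},{"dx":0.023,"dy":0.037,"wz":-0.028},{"dx":0.023,"dy":0.037,"wz":-0.028},{}]' 0.65
cat > st.py <<'E'
from h import *
O=np.array([.54645,.01015]);th=np.radians(97.3)
ex=np.array([np.cos(th),np.sin(th)]);ey=np.array([-ex[1],ex[0]])
def jig(p): p=np.asarray(p)[...,:2]-O; return np.stack([p@ex,p@ey],-1)*1000
def world(x,y): return O+(x*ex+y*ey)/1000
def st():
    s=robot.state(); M=R.from_rotvec(s["eef_rot"]).as_matrix(); a=np.degrees(np.arctan2(M[1,1],M[0,1]))
    print("t",round(s["time"],2),"tcp",s["tcp_pos"].round(4),"jig",jig(s["tcp_pos"]).round(1),"yaw tool y rel jig x",round((a-97.3+180)%360-180,2),"tilt",np.degrees(np.arccos(-M[2,2])).round(2),"F",s["force"].round(1),"gap",round(s["finger_gap"],4),"q",s["q"].round(2))
    return s
if __name__=="__main__": st(); print(world(-157.6,111))
E
python3 st.py
```

```text
t 0.6 tcp [ 0.2275 -0.5281  0.2072] jig [-493.3  384.7] yaw tool y rel jig x -163.99 tilt 0.0 F [1.1 0.4 0.5] gap 0.0878 q [-1.37  0.18  1.61 -0.    1.35 -0.21]
[ 0.4563751  -0.16027674]invalid input
```

```bash
python3 -m pendant '[{"dx":0.023,"dy":0.037,"dz":0,"wx":0,"wy":0,"wz":-0.028},{"dx":0.023,"dy":0.037,"dz":0,"wx":0,"wy":0,"wz":-0.028},{"dx":0.023,"dy":0.037,"dz":0,"wx":0,"wy":0,"wz":-0.028},{"dx":0.023,"dy":0.037,"dz":0,"wx":0,"wy":0,"wz":-0.028},{"dx":0.023,"dy":0.037,"dz":0,"wx":0,"wy":0,"wz":-0.028},{"dx":0.023,"dy":0.037,"dz":0,"wx":0,"wy":0,"wz":-0.028},{"dx":0.023,"dy":0.037,"dz":0,"wx":0,"wy":0,"wz":-0.028},{"dx":0.023,"dy":0.037,"dz":0,"wx":0,"wy":0,"wz":-0.028},{"dx":0.023,"dy":0.037,"dz":0,"wx":0,"wy":0,"wz":-0.028},{"dx":0.023,"dy":0.037,"dz":0,"wx":0,"wy":0,"wz":-0.028}]' 0.65; python3 st.py
```

```text
time: 1.43
tcp_pos: [0.4442, -0.1735, 0.2082]
eef_rot: [3.132, 0.155, 0.002]
force: [0.5, 0.4, 0.3]
finger_gap: 0.0309
t 1.43 tcp [ 0.4442 -0.1735  0.2082] jig [-169.2  124.7] yaw tool y rel jig x 178.36 tilt 0.34 F [0.5 0.4 0.3] gap 0.0309 q [-0.62 -0.05  1.85 -0.    1.34  0.85]
[ 0.4563751  -0.16027674]
```

```bash
python3 -m pendant '[{"dx":0.006,"dy":0.006,"dz":-0.03,"wx":0,"wy":0,"wz":0.014},{"dx":0.003,"dy":0.003,"dz":-0.03,"wx":0,"wy":0,"wz":0.014},{"dx":0,"dy":0,"dz":-0.03,"wx":0,"wy":0,"wz":0},{"dx":0,"dy":0,"dz":-0.02,"wx":0,"wy":0,"wz":0},{"dx":0,"dy":0,"dz":0,"wx":0,"wy":0,"wz":0}]'; python3 st.py
```

```text
time: 1.85
tcp_pos: [0.46, -0.1555, 0.0987]
eef_rot: [3.124, 0.22, 0.019]
force: [-1.2, 0.3, 0.4]
finger_gap: 0.031
t 1.85 tcp [ 0.46   -0.1555  0.0987] jig [-153.4  106.8] yaw tool y rel jig x -179.26 tilt 0.9 F [-1.2  0.3  0.4] gap 0.031 q [-0.57  0.1   1.94 -0.    1.09  0.86]
[ 0.4563751  -0.16027674]
```

```bash
cat >> st.py <<'E'
    import sys
    s=robot.state(); M=R.from_rotvec(s["eef_rot"]).as_matrix()
    yaw=np.radians(97.3+float(sys.argv[1] if len(sys.argv)>1 else 180)); y=np.array([np.cos(yaw),np.sin(yaw),0]); z=np.array([0,0,-1.]); T=np.c_[np.cross(y,z),y,z]
    print("corr rotvec",R.from_matrix(T@M.T).as_rotvec().round(4))
E
python3 st.py
```

```text
File "st.py", line 11
    import sys
IndentationError: unexpected indent
```

```bash
python3 -m pendant '[{"dx":-0.002,"dy":-0.003,"dz":-0.02,"wx":0,"wy":0,"wz":-0.012},{"dx":-0.002,"dy":-0.002,"dz":-0.02,"wx":0,"wy":0,"wz":0},{"dx":0,"dy":0,"dz":-0.01,"wx":0,"wy":0,"wz":0},{"dx":0,"dy":0,"dz":0,"wx":0,"wy":0,"wz":0}]'; python3 st.py
```

```text
time: 2.18
tcp_pos: [0.4576, -0.1616, 0.0502]
eef_rot: [3.123, 0.2, 0.023]
force: [-1.3, 0.6, 0.7]
finger_gap: 0.0305  File "st.py", line 11
    import sys
IndentationError: unexpected indent
```

```bash
sed -i 's/^if __name__=="__main__": st(); .*/if __name__=="__main__":\n    st()/' st.py; python3 st.py; python3 - <<'E'
from h import *
p,d=robot.camera("top"); cv2.imwrite("pics/t1.png",cv2.resize(p[170:320,185:385,::-1],None,fx=4,fy=4))
E
```

```text
t 2.18 tcp [ 0.4576 -0.1616  0.0502] jig [-159.1  109.9] yaw tool y rel jig x -179.96 tilt 1.08 F [-1.3  0.6  0.7] gap 0.0305 q [-0.58  0.18  1.96 -0.    0.98  0.86]
corr rotvec [ 0.0111  0.0151 -0.0008]
```

View pics/t1.png

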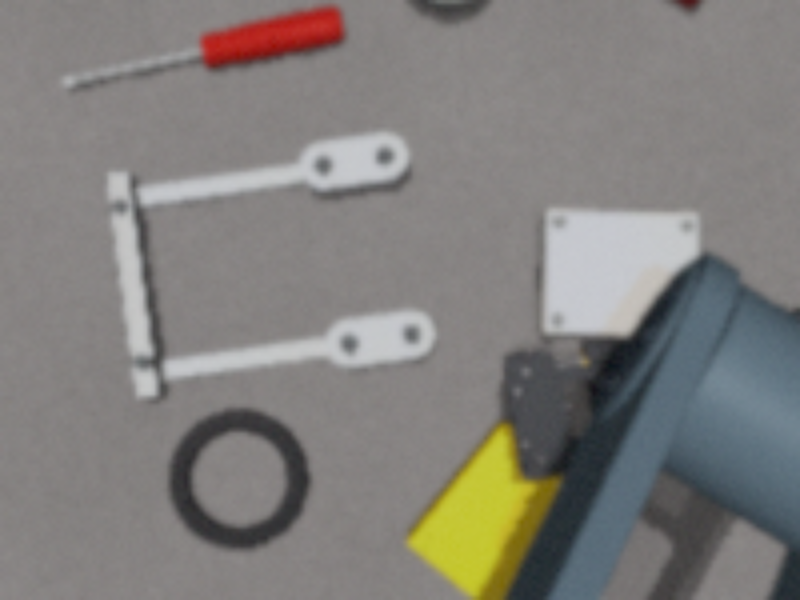

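The white box is still in place at crop (620,270). The gripper sits on its robot side, with its body above the yellow box but higher than it. Next I lower the hand.

```bash
python3 -m pendant '[{"dx":0,"dy":0,"dz":-0.014,"wx":0.006,"wy":0.008,"wz":0},{"dx":0,"dy":0,"dz":-0.012,"wx":0.005,"wy":0.007,"wz":0},{"dx":0,"dy":0,"dz":-0.008,"wx":0,"wy":0,"wz":0},{"dx":0,"dy":0,"dz":0,"wx":0,"wy":0,"wz":0}]'; python3 st.py
```

```text
time: 2.57
tcp_pos: [0.4625, -0.1648, 0.0213]
eef_rot: [3.129, 0.2, 0.012]
force: [-0.8, -0.0, -0.4]
finger_gap: 0.0306
t 2.57 tcp [ 0.4625 -0.1648  0.0213] jig [-162.8  105.5] yaw tool y rel jig x -179.98 tilt 0.56 F [-0.8 -0.  -0.4] gap 0.0306 q [-0.58  0.25  1.95  0.    0.93  0.86]
corr rotvec [ 0.0053  0.0083 -0.0004]
```

```bash
python3 -m pendant '[{"dx":0,"dy":0.004,"dz":-0.007,"wx":0.005,"wy":0.008,"wz":0},{"dx":0.002,"dy":0,"dz":-0.003,"wx":0,"wy":0,"wz":0},{"dx":0.005,"dy":0.0006,"dz":0,"wx":0,"wy":0,"wz":0},{"dx":0.005,"dy":0.0006,"dz":0,"wx":0,"wy":0,"wz":0},{"dx":0.005,"dy":0.0006,"dz":0,"wx":0,"wy":0,"wz":0},{"dx":0.005,"dy":0.0006,"dz":0,"wx":0,"wy":0,"wz":0},{"dx":0.005,"dy":0.0006,"dz":0,"wx":0,"wy":0,"wz":0}]'; python3 st.py
```

```text
time: 3.15
tcp_pos: [0.4924, -0.1577, 0.0121]
eef_rot: [3.134, 0.2, 0.0]
force: [-1.2, -0.2, -0.2]
finger_gap: 0.0305
t 3.15 tcp [ 0.4924 -0.1577  0.0121] jig [-159.6   75. ] yaw tool y rel jig x -179.99 tilt 0.07 F [-1.2 -0.2 -0.2] gap 0.0305 q [-0.54  0.32  1.88 -0.    0.94  0.9 ]
corr rotvec [ 0.0011  0.0004 -0.0002]
```

```bash
python3 -m pendant '[{"dx":0.004,"dy":0.0006,"dz":0,"wx":0,"wy":0,"wz":0},{"dx":0.004,"dy":0.0006,"dz":0,"wx":0,"wy":0,"wz":0},{"dx":0.004,"dy":0.0006,"dz":0,"wx":0,"wy":0,"wz":0},{"dx":0.003,"dy":0.0004,"dz":0,"wx":0,"wy":0,"wz":0},{"dx":0,"dy":0,"dz":0,"wx":0,"wy":0,"wz":0}]'; python3 st.py;  cat > look.py <<'E'
from st import *
import sys
s=st()
print("guess centre if 9mm pad: jig y", (jig(s["tcp_pos"])[1]-49).round(1))
p,d=robot.camera("top"); ps,ds=robot.camera("scene")
cv2.imwrite(f"pics/{sys.argv[1]}t.png",cv2.resize(p[170:320,185:385,::-1],None,fx=4,fy=4))
cv2.imwrite(f"pics/{sys.argv[1]}s.png",cv2.resize(ps[120:260,190:376,::-1],None,fx=4,fy=4))
for n,im,dd in(("top",p,d),("scene",ps,ds)):
    for r in robot.regions_of("junction_box",n):
        hsv=cv2.cvtColor(im,cv2.COLOR_RGB2HSV); m=r["mask"]
        if np.median(hsv[m][:,1])>60: continue
        v,u=np.nonzero(cv2.dilate(m.astype(np.uint8),np.ones((5,5)))); z=dd[v,u]; P=withdepth(n,np.c_[u,v],z)
        k=(z>0)&(P[:,2]>.0425)&(P[:,2]<.05)&(hsv[v,u,1]<50)
        if k.sum()<100: continue
        c,sz,a=cv2.minAreaRect((jig(P[k])).astype(np.float32)); print(n,round(r["p"],2),"jig centre",np.round(c,1),"size",np.round(sz,1),"ang",round((a+45)%90-45,2),"n",k.sum(),"z",np.median(P[k,2]).round(4))
E
python3 look.py a
```

```text
time: 3.57
tcp_pos: [0.5104, -0.155, 0.0124]
eef_rot: [3.134, 0.202, 0.001]
force: [-1.1, 0.1, -0.5]
finger_gap: 0.031
t 3.57 tcp [ 0.5104 -0.155   0.0124] jig [-159.3   56.8] yaw tool y rel jig x -179.92 tilt 0.1 F [-1.1  0.1 -0.5] gap 0.031 q [-0.52  0.35  1.84 -0.    0.95  0.93]
corr rotvec [ 0.0014  0.0009 -0.0013]
t 3.57 tcp [ 0.5104 -0.155   0.0124] jig [-159.3   56.8] yaw tool y rel jig x -179.92 tilt 0.1 F [-1.1  0.1 -0.5] gap 0.031 q [-0.52  0.35  1.84 -0.    0.95  0.93]
guess centre if 9mm pad: jig y 7.8
top 0.72 jig centre [-139.6    6. ] size [76.2 79.4] ang 0.4 n 468 z 0.0455
scene 0.88 jig centre [-150.3    7.8] size [ 91.  100.6] ang -0.18 n 569 z 0.0453
```

View pics/as.png

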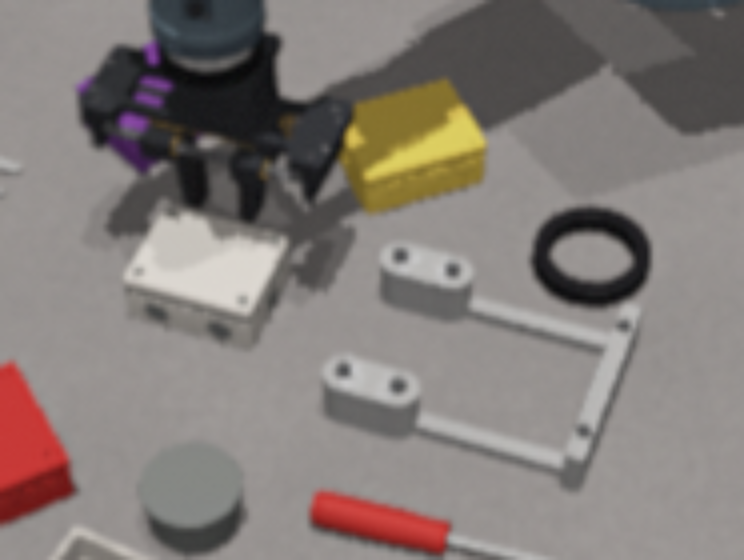

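View pics/at.png

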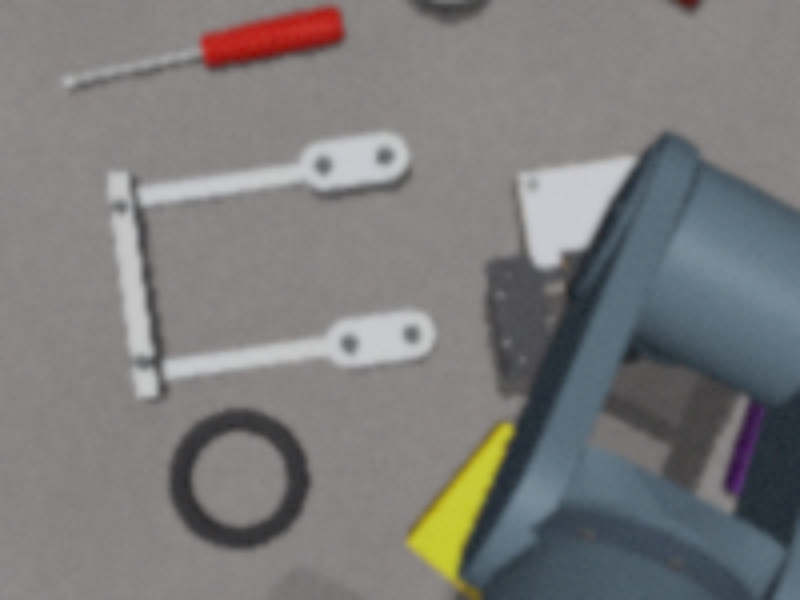

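The box, at crop (210,280) in the scene view, is now square to the jig and about 7 mm off its centre line. I push that remainder, then back off and measure with a clear view.

```bash
python3 -m pendant '[{"dx":0.0035,"dy":0.0005,"dz":0,"wx":0,"wy":0,"wz":0},{"dx":0.003,"dy":0.0003,"dz":0,"wx":0,"wy":0,"wz":0},{"dx":0,"dy":0,"dz":0,"wx":0,"wy":0,"wz":0},{"dx":0,"dy":0,"dz":0,"wx":0,"wy":0,"wz":0}]'; python3 look.py b
```

```text
time: 4.1
tcp_pos: [0.5161, -0.1542, 0.0124]
eef_rot: [3.134, 0.201, -0.0]
force: [-0.5, 0.2, 0.3]
finger_gap: 0.0309
t 4.1 tcp [ 0.5161 -0.1542  0.0124] jig [-159.2   51. ] yaw tool y rel jig x -179.98 tilt 0.06 F [-0.5  0.2  0.3] gap 0.0309 q [-0.51  0.36  1.83 -0.    0.95  0.93]
guess centre if 9mm pad: jig y 2.0
top 0.66 jig centre [-122.5  -13.6] size [100.5  57.8] ang -36.45 n 442 z 0.0453
scene 0.93 jig centre [-150.9    2.9] size [100.  90.] ang 0.45 n 560 z 0.0452
scene 0.54 jig centre [65.8 -3.3] size [142.9 187.8] ang -0.56 n 106 z 0.044
```

```bash
python3 -m pendant '[{"dx":-0.01,"dy":-0.001,"dz":0,"wx":0,"wy":0,"wz":0},{"dx":-0.015,"dy":-0.002,"dz":0,"wx":0,"wy":0,"wz":0},{"dx":-0.005,"dy":0,"dz":0.03,"wx":0,"wy":0,"wz":0},{"dx":0,"dy":0,"dz":0.04,"wx":0,"wy":0,"wz":0},{"dx":0,"dy":-0.03,"dz":0.04,"wx":0,"wy":0,"wz":0.12},{"dx":0,"dy":-0.04,"dz":0.03,"wx":0,"wy":0,"wz":0.12},{"dx":0,"dy":-0.04,"dz":0,"wx":0,"wy":0,"wz":0.12},{"dx":0,"dy":-0.04,"dz":0,"wx":0,"wy":0,"wz":0.12},{"dx":0,"dy":-0.03,"dz":0,"wx":0,"wy":0,"wz":0.12},{"dx":0,"dy":0,"dz":0,"wx":0,"wy":0,"wz":0}]'; python3 look.py c
```

```text
time: 5.13
tcp_pos: [0.4767, -0.333, 0.1511]
eef_rot: [2.913, 1.15, -0.013]
force: [0.1, -0.0, 0.6]
finger_gap: 0.0309
t 5.13 tcp [ 0.4767 -0.333   0.1511] jig [-331.5  112.8] yaw tool y rel jig x -144.21 tilt 0.74 F [ 0.1 -0.   0.6] gap 0.0309 q [-0.81  0.25  1.65 -0.01  1.24  0.02]
guess centre if 9mm pad: jig y 63.8
top 0.97 jig centre [-151.4    0.6] size [100.6  80.1] ang 0.09 n 1116 z 0.0455
top 0.16 jig centre [ -80.8 -182.5] size [65.2 68.1] ang -31.47 n 431 z 0.0445
scene 0.94 jig centre [-150.5   -0.2] size [100.4  82.7] ang 0.65 n 561 z 0.0451
```

View pics/ct.png

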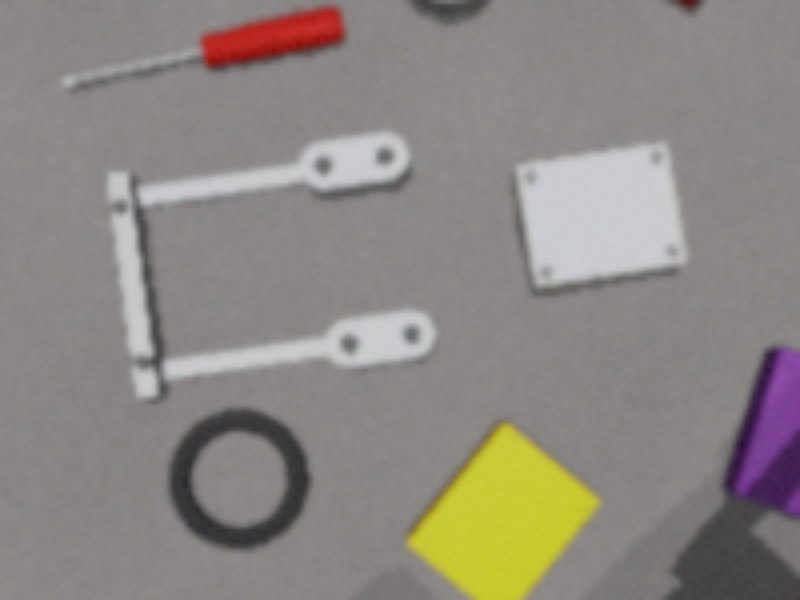

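```bash
python3 -m pendant '[{"dx":0.014,"dy":0.012,"dz":0,"wx":0,"wy":0,"wz":0.12},{"dx":0.014,"dy":0.012,"dz":0,"wx":0,"wy":0,"wz":0.12},{"dx":0.014,"dy":0.012,"dz":0,"wx":0,"wy":0,"wz":0.12},{"dx":0.014,"dy":0.012,"dz":0,"wx":0,"wy":0,"wz":0.12},{"dx":0.014,"dy":0.012,"dz":0,"wx":0,"wy":0,"wz":0.12},{"dx":0.014,"dy":0.012,"dz":0,"wx":0,"wy":0,"wz":0.12},{"dx":0.008,"dy":0.012,"dz":0,"wx":0,"wy":0,"wz":0.1},{"dx":0,"dy":0.01,"dz":0,"wx":0,"wy":0,"wz":0.08},{"dx":0,"dy":0,"dz":0,"wx":0,"wy":0,"wz":0},{"dx":0,"dy":0,"dz":0,"wx":0,"wy":0,"wz":0}]'; python3 st.py -90
```

```text
time: 6.17
tcp_pos: [0.5688, -0.2064, 0.145]
eef_rot: [-2.083, -2.346, 0.013]
force: [0.1, -0.1, 0.1]
finger_gap: 0.0309
t 6.17 tcp [ 0.5688 -0.2064  0.145 ] jig [-217.6    5.3] yaw tool y rel jig x -90.51 tilt 0.54 F [ 0.1 -0.1  0.1] gap 0.0309 q [-0.54  0.31  1.58 -0.01  1.26 -0.66]
corr rotvec [ 0.0035 -0.0088  0.0089]
```

```bash
python3 -m pendant '[{"dx":0.004,"dy":-0.009,"dz":-0.01,"wx":0.003,"wy":-0.008,"wz":0.008},{"dx":0.003,"dy":-0.007,"dz":-0.02,"wx":0,"wy":0,"wz":0},{"dx":0,"dy":0,"dz":-0.025,"wx":0,"wy":0,"wz":0},{"dx":0,"dy":0,"dz":-0.02,"wx":0,"wy":0,"wz":0},{"dx":0,"dy":0,"dz":-0.01,"wx":0,"wy":0,"wz":0},{"dx":0,"dy":0,"dz":0,"wx":0,"wy":0,"wz":0}]'; python3 st.py -90
```

```text
time: 6.67
tcp_pos: [0.5756, -0.226, 0.0556]
eef_rot: [2.088, 2.341, 0.001]
force: [-0.1, -0.4, -0.2]
finger_gap: 0.0308
t 6.67 tcp [ 0.5756 -0.226   0.0556] jig [-238.     1.1] yaw tool y rel jig x -90.74 tilt 0.27 F [-0.1 -0.4 -0.2] gap 0.0308 q [-0.57  0.44  1.6  -0.    1.09 -0.68]
corr rotvec [0.0026 0.0039 0.013 ]
```

```bash
python3 -m pendant '[{"dx":0.001,"dy":0,"dz":-0.02,"wx":0.002,"wy":0.004,"wz":0.012},{"dx":0,"dy":0,"dz":-0.013,"wx":0,"wy":0,"wz":0},{"dx":0,"dy":0,"dz":-0.006,"wx":0,"wy":0,"wz":0},{"dx":0,"dy":0,"dz":0,"wx":0,"wy":0,"wz":0},{"dx":0,"dy":0,"dz":0,"wx":0,"wy":0,"wz":0}]'; python3 st.py -90
```

```text
time: 7.08
tcp_pos: [0.5769, -0.2291, 0.0162]
eef_rot: [2.083, 2.349, -0.0]
force: [-0.3, 0.5, 0.5]
finger_gap: 0.0309
t 7.08 tcp [ 0.5769 -0.2291  0.0162] jig [-2.412e+02  2.000e-01] yaw tool y rel jig x -90.42 tilt 0.12 F [-0.3  0.5  0.5] gap 0.0309 q [-0.57  0.5   1.61 -0.    1.03 -0.69]
corr rotvec [0.0014 0.0014 0.0073]
```

```bash
python3 -m pendant '[{"dx":-0.0008,"dy":0.006,"dz":-0.003,"wx":0,"wy":0,"wz":0.007},{"dx":-0.0008,"dy":0.006,"dz":0,"wx":0,"wy":0,"wz":0},{"dx":-0.0008,"dy":0.006,"dz":0,"wx":0,"wy":0,"wz":0},{"dx":-0.0006,"dy":0.005,"dz":0,"wx":0,"wy":0,"wz":0},{"dx":-0.0006,"dy":0.005,"dz":0,"wx":0,"wy":0,"wz":0},{"dx":-0.0006,"dy":0.005,"dz":0,"wx":0,"wy":0,"wz":0},{"dx":-0.0006,"dy":0.005,"dz":0,"wx":0,"wy":0,"wz":0},{"dx":-0.0006,"dy":0.005,"dz":0,"wx":0,"wy":0,"wz":0},{"dx":-0.0006,"dy":0.005,"dz":0,"wx":0,"wy":0,"wz":0},{"dx":-0.0006,"dy":0.005,"dz":0,"wx":0,"wy":0,"wz":0}]'; python3 look.py d
```

```text
time: 7.92
tcp_pos: [0.5725, -0.1718, 0.0181]
eef_rot: [2.068, 2.352, 0.002]
force: [0.4, 0.4, 0.2]
finger_gap: 0.031
t 7.92 tcp [ 0.5725 -0.1718  0.0181] jig [-183.8   -2.7] yaw tool y rel jig x -89.97 tilt 0.56 F [0.4 0.4 0.2] gap 0.031 q [-0.49  0.45  1.68 -0.    1.   -0.62]
guess centre if 9mm pad: jig y -51.7
top 0.74 jig centre [-129.2    0.7] size [55.6 79.4] ang 0.17 n 416 z 0.0454
scene 0.81 jig centre [-149.    0.] size [81.7 97.4] ang -1.8 n 451 z 0.0452
```

View pics/ds.png

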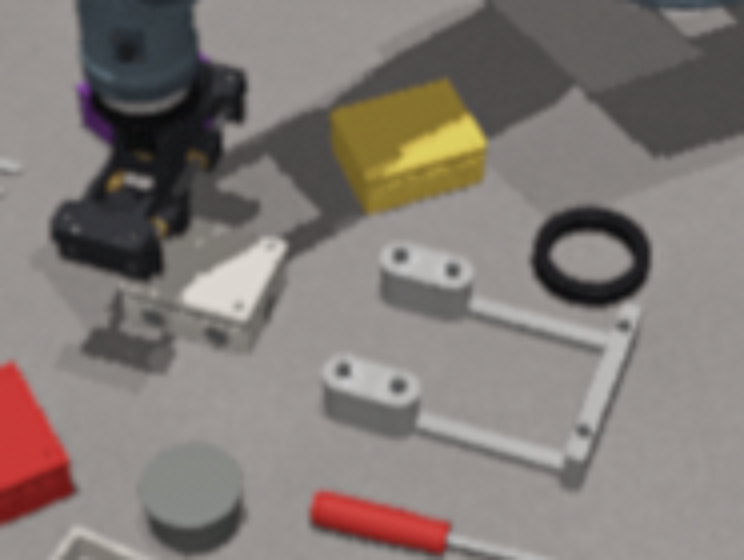

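```bash
python3 look.py d2
```

```text
t 8.12 tcp [ 0.5726 -0.1723  0.018 ] jig [-184.3   -2.7] yaw tool y rel jig x -89.95 tilt 0.56 F [-0.1 -0.   1. ] gap 0.0308 q [-0.49  0.46  1.68 -0.    1.   -0.62]
guess centre if 9mm pad: jig y -51.7
top 0.64 jig centre [-131.1    0.4] size [59.4 79.2] ang 0.23 n 423 z 0.0454
scene 0.9 jig centre [-1.502e+02  1.000e-01] size [84.8 98.8] ang -1.17 n 479 z 0.0451
```

The box hasn't moved although the reported TCP should be past its rear face, so I'm checking this before going on.

```bash
python3 - <<'E'
from st import *
s=robot.state(); M=R.from_rotvec(s["eef_rot"]).as_matrix()
for n in("scene","top"):
    p,d=robot.camera(n); im=cv2.resize(p[:,:,::-1],None,fx=4,fy=4,interpolation=cv2.INTER_CUBIC)
    def dot(P,c):
        q=proj(n,P)[0]; cv2.circle(im,tuple(int(v*4) for v in q),4,c,-1)
    for y in(-.033,-.0155,.0155,.033):
        for x in(-.009,.009):
            for z in (0,-.064): dot(s["tcp_pos"]+M@[x,y,z],(0,255,0) if z==0 else (255,0,255))
    for x in(-201,-101):
        for y in(-40,40): dot(np.r_[world(x,y),.045],(0,0,255))
    for X in(.0375,-.0375):
        for Y in (-.0935,.0935): dot(s["tcp_pos"]+M@[X,Y,-.064],(255,255,0))
    c=(760,480,780,560) if n=="scene" else (1160,760,780,560)
    cv2.imwrite(f"pics/ov_{n}.png",im[c[1]:c[1]+c[3],c[0]:c[0]+c[2]])
E
```

```text
(no output)
```

View pics/ov_scene.png

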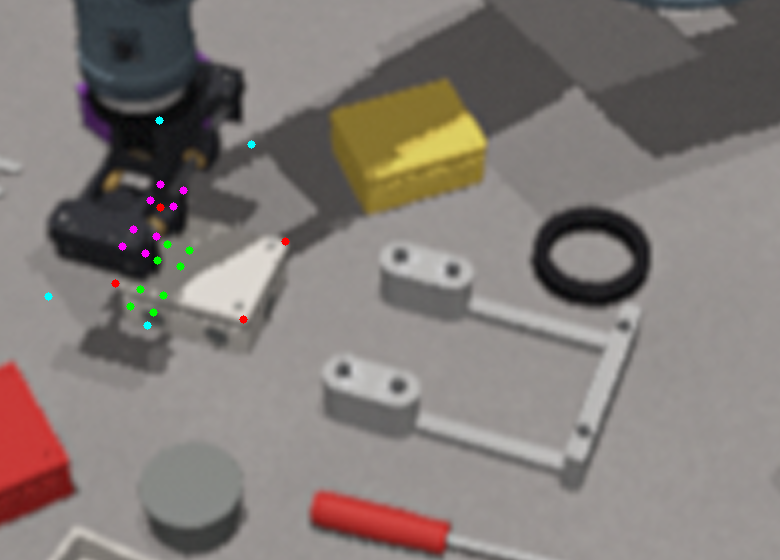

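View pics/ov_top.png

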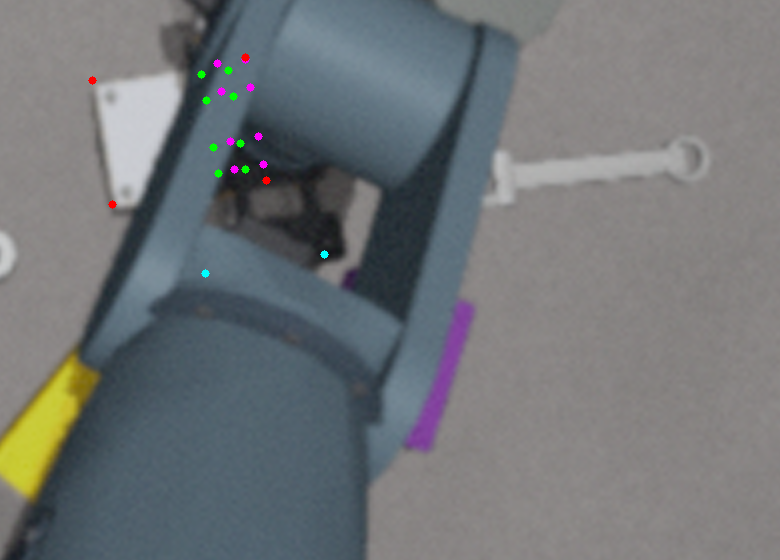

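```bash
python3 - <<'E'
from st import *
s=robot.state()
# FK consistency
D=[(.181,1.607,.2275,-.5281,.2072),(-.05,1.85,.4442,-.1735,.2082),(.10,1.94,.46,-.1555,.0987),(.18,1.96,.4576,-.1616,.0502),(.25,1.95,.4625,-.1648,.0213),(.32,1.88,.4924,-.1577,.0121),(.35,1.84,.5104,-.155,.0124),(.25,1.65,.4767,-.333,.1511),(.31,1.58,.5688,-.2064,.145),(.44,1.6,.5756,-.226,.0556),(.5,1.61,.5769,-.2291,.0162),(.45,1.68,.5725,-.1718,.0181)]
D=np.array(D); r=np.sqrt(D[:,2]**2+D[:,3]**2-.117**2); a=D[:,0];b=a+D[:,1]
n=len(D);A=np.zeros((2*n,6))
A[:n]=np.c_[np.sin(a),np.cos(a),np.sin(b),np.cos(b),np.ones(n),np.zeros(n)]
A[n:]=np.c_[np.cos(a),-np.sin(a),np.cos(b),-np.sin(b),np.zeros(n),np.ones(n)]
y=np.r_[r,D[:,4]]; x,*_=np.linalg.lstsq(A,y,rcond=None); print(x.round(3)); print(((A@x-y)*1000).round(0).reshape(2,n))
z=None
p,d=robot.camera("scene")
P,uv=cloud("scene",d,(195,150,250,200))
rgb=p[uv[:,1],uv[:,0]].max(1)
m=(P[:,2]>.05)&(rgb<90)
for lo in np.arange(.05,.2,.015):
    k=m&(P[:,2]>=lo)&(P[:,2]<lo+.015)
    if k.sum(): J=jig(P[k]); print(round(lo,3),k.sum(),J.min(0).round(0),J.max(0).round(0))
J=jig(P); k=(J[:,0]>-240)&(J[:,0]<-140)&(abs(J[:,1])<100)
E
```

```text
[ 0.429  0.003  0.517  0.074 -0.006 -0.03 ]
[[ 1.  0. -3. -1.  1.  3.  2. -1.  2.  0. -1. -3.]
 [ 1.  1. -2.  1. -0.  0. -1. -3.  0.  2.  0.  0.]]
0.05 14 [-177.  -32.] [-173.   25.]
0.065 20 [-177.  -33.] [-172.   33.]
0.08 12 [-186.  -33.] [-172.   30.]
0.095 6 [-183.   13.] [-178.   25.]
0.11 82 [-217.  -90.] [-149.   79.]
0.125 232 [-214.  -93.] [-148.   63.]
0.14 234 [-218.  -96.] [-148.   39.]
0.155 325 [-215.  -98.] [-148.   31.]
0.17 50 [-202.  -21.] [-159.    8.]
0.185 17 [-168.  -19.] [-149.   -6.]
0.2 42 [-198.  -41.] [-151.  -15.]
```

Depth shows the hand's body at z≈0.11 and the fingers starting at z≈0.05. The fingertips are therefore about 30 mm higher than the reported TCP and have passed over the lid without moving the box. I back off and measure the fingertips directly.

```bash
python3 -m pendant '[{"dx":0,"dy":0,"dz":0.012,"wx":0,"wy":0,"wz":0},{"dx":0.001,"dy":-0.015,"dz":0.003,"wx":0,"wy":0,"wz":0},{"dx":0.001,"dy":-0.015,"dz":0,"wx":0,"wy":0,"wz":0},{"dx":0.001,"dy":-0.015,"dz":0,"wx":0,"wy":0,"wz":0},{"dx":0.001,"dy":-0.012,"dz":0,"wx":0,"wy":0,"wz":0},{"dx":0,"dy":0,"dz":0,"wx":0,"wy":0,"wz":0}]'; python3 look.py e; python3 st.py -90;  python3 - <<'E'
from st import *
s=robot.state(); M=R.from_rotvec(s["eef_rot"]).as_matrix()
p,d=robot.camera("scene"); T=jig(s["tcp_pos"])
P,uv=cloud("scene",d,(150,100,270,210)); J=jig(P)
k=(abs(J[:,0]-T[0])<15)&(abs(J[:,1]-T[1])<45)&(P[:,2]>.012)
h,e=np.histogram(P[k,2],np.arange(.01,.16,.005)); print(list(zip(e.round(3),h)))
b=(P[:,2]>.04)&(np.hypot(J[:,0]-T[0],J[:,1]-T[1])<110)&(abs(J[:,1]-T[1])>45)&(abs(J[:,0]-T[0])<35); print("body z pct",np.percentile(P[b,2],[0,2,10,50]).round(3))
E
```

```text
time: 8.97
tcp_pos: [0.5775, -0.2373, 0.036]
eef_rot: [2.067, 2.349, 0.002]
force: [0.7, 0.0, -0.0]
finger_gap: 0.0304
t 8.97 tcp [ 0.5775 -0.2373  0.036 ] jig [-249.4    0.7] yaw tool y rel jig x -89.98 tilt 0.74 F [ 0.7  0.  -0. ] gap 0.0304 q [-0.58  0.47  1.6  -0.    1.05 -0.71]
guess centre if 9mm pad: jig y -48.3
top 0.82 jig centre [-151.7    0.7] size [100.7  79.9] ang 0.1 n 1116 z 0.0454
scene 0.93 jig centre [-150.6   -0.9] size [100.9  82.3] ang 0.5 n 552 z 0.0452
t 9.17 tcp [ 0.5766 -0.2332  0.0351] jig [-245.3    1. ] yaw tool y rel jig x -89.86 tilt 0.55 F [-0.7  0.1 -0.4] gap 0.0305 q [-0.57  0.47  1.61 -0.    1.05 -0.7 ]
corr rotvec [ 0.0053  0.0081 -0.0025]
[(np.float64(0.01), np.int64(0)), (np.float64(0.015), np.int64(0)), (np.float64(0.02), np.int64(0)), (np.float64(0.025), np.int64(0)), (np.float64(0.03), np.int64(0)), (np.float64(0.035), np.int64(0)), (np.float64(0.04), np.int64(0)), (np.float64(0.045), np.int64(0)), (np.float64(0.05), np.int64(0)), (np.float64(0.055), np.int64(0)), (np.float64(0.06), np.int64(0)), (np.float64(0.065), np.int64(5)), (np.float64(0.07), np.int64(10)), (np.float64(0.075), np.int64(12)), (np.float64(0.08), np.int64(9)), (np.float64(0.085), np.int64(11)), (np.float64(0.09), np.int64(7)), (np.float64(0.095), np.int64(9)), (np.float64(0.1), np.int64(9)), (np.float64(0.105), np.int64(4)), (np.float64(0.11), np.int64(6)), (np.float64(0.115), np.int64(3)), (np.float64(0.12), np.int64(0)), (np.float64(0.125), np.int64(4)), (np.float64(0.13), np.int64(1)), (np.float64(0.135), np.int64(2)), (np.float64(0.14), np.int64(1)), (np.float64(0.145), np.int64(0)), (np.float64(0.15), np.int64(22))]
body z pct [0.041 0.131 0.14  0.172]
```

View pics/es.png

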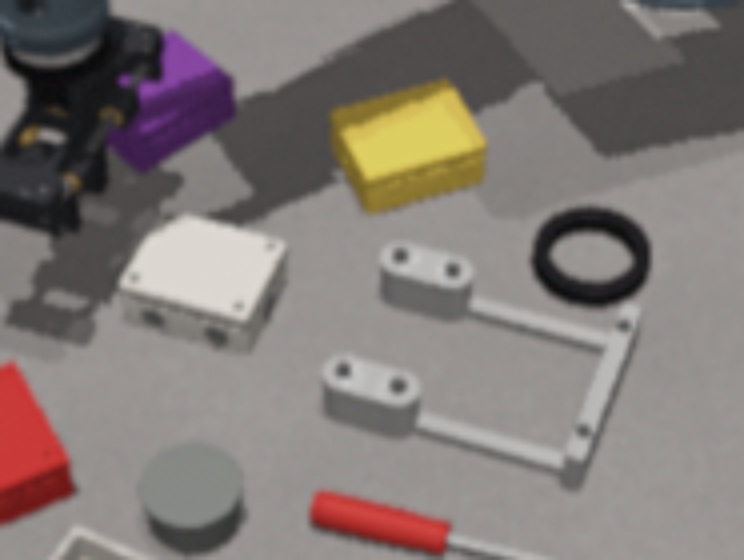

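In this picture the box is undisturbed at (200,280) and the hand stands behind it with its tips at z≈0.066 while the TCP reads 0.035. That is an offset of about +30 mm, so the reported z must go lower. I descend in stages and re-measure.

```bash
cat > tip.py <<'E'
from st import *
s=robot.state()
p,d=robot.camera("scene"); T=jig(s["tcp_pos"])
P,uv=cloud("scene",d,(100,60,360,260)); J=jig(P); g=p[uv[:,1],uv[:,0]].max(1)
k=(abs(J[:,0]-T[0])<15)&(abs(J[:,1]-T[1])<45)&(P[:,2]>.006)&(g<90)
print("tcp z",s["tcp_pos"][2].round(4),"tip z lowest",np.sort(P[k,2])[:8].round(4),"front x max rel",np.percentile(J[k&(P[:,2]<T[0]*0+s["tcp_pos"][2]+.07),0]-T[0],[5,50,95]).round(1),"y",np.percentile(J[k,1],[2,98]).round(1))
E
python3 -m pendant '[{"dx":0,"dy":0,"dz":-0.012,"wx":0.005,"wy":0.008,"wz":0},{"dx":0,"dy":0,"dz":-0.012,"wx":0,"wy":0,"wz":0},{"dx":0,"dy":0,"dz":-0.006,"wx":0,"wy":0,"wz":0},{"dx":0,"dy":0,"dz":0,"wx":0,"wy":0,"wz":0},{"dx":0,"dy":0,"dz":0,"wx":0,"wy":0,"wz":0}]'; python3 st.py -90; python3 tip.py
```

```text
time: 9.63
tcp_pos: [0.5756, -0.2294, 0.0002]
eef_rot: [-2.065, -2.362, 0.001]
force: [0.8, 1.1, -0.2]
finger_gap: 0.0309
t 9.63 tcp [ 5.756e-01 -2.294e-01  2.000e-04] jig [-241.3    1.5] yaw tool y rel jig x -89.64 tilt 0.25 F [ 0.8  1.1 -0.2] gap 0.0309 q [-0.57  0.53  1.61  0.    1.01 -0.7 ]
corr rotvec [-0.0024 -0.0036 -0.0062]
tcp z 0.0002 tip z lowest [0.0063 0.0063 0.0305 0.031  0.0336 0.0346 0.0351 0.0356] front x max rel [ 4.9  9.2 11.2] y [-41.5  28. ]
```

```bash
python3 -m pendant '[{"dx":0.001,"dy":0,"dz":-0.008,"wx":-0.002,"wy":-0.003,"wz":-0.006},{"dx":0,"dy":0,"dz":-0.007,"wx":0,"wy":0,"wz":0},{"dx":0,"dy":0,"dz":-0.002,"wx":0,"wy":0,"wz":0},{"dx":0,"dy":0,"dz":0,"wx":0,"wy":0,"wz":0},{"dx":0,"dy":0,"dz":0,"wx":0,"wy":0,"wz":0}]'; python3 st.py -90; python3 tip.py
```

```text
time: 10.1
tcp_pos: [0.5768, -0.2292, -0.0184]
eef_rot: [-2.076, -2.358, 0.0]
force: [-0.1, -0.1, 0.4]
finger_gap: 0.031
t 10.1 tcp [ 0.5768 -0.2292 -0.0184] jig [-241.3    0.3] yaw tool y rel jig x -90.0 tilt 0.01 F [-0.1 -0.1  0.4] gap 0.031 q [-0.57  0.56  1.61  0.    0.97 -0.7 ]
corr rotvec [-0.0001 -0.0001  0.0001]
tcp z -0.0184 tip z lowest [0.0133 0.0135 0.0137 0.014  0.0158 0.0163 0.0167 0.0169] front x max rel [ 4.4  9.2 11.5] y [-43.   26.4]
```

```bash
python3 -m pendant '[{"dx":-0.0006,"dy":0.005,"dz":0,"wx":0,"wy":0,"wz":0},{"dx":-0.0006,"dy":0.005,"dz":0,"wx":0,"wy":0,"wz":0},{"dx":-0.0006,"dy":0.005,"dz":0,"wx":0,"wy":0,"wz":0},{"dx":-0.0006,"dy":0.005,"dz":0,"wx":0,"wy":0,"wz":0},{"dx":-0.0006,"dy":0.005,"dz":0,"wx":0,"wy":0,"wz":0},{"dx":-0.0006,"dy":0.005,"dz":0,"wx":0,"wy":0,"wz":0},{"dx":-0.0006,"dy":0.005,"dz":0,"wx":0,"wy":0,"wz":0},{"dx":-0.0006,"dy":0.005,"dz":0,"wx":0,"wy":0,"wz":0},{"dx":0,"dy":0,"dz":0,"wx":0,"wy":0,"wz":0}]'; python3 look.py f; python3 st.py -90
```

```text
time: 10.9
tcp_pos: [0.5724, -0.1854, -0.0167]
eef_rot: [2.073, 2.356, 0.0]
force: [-0.3, 0.1, -0.1]
finger_gap: 0.031
t 10.9 tcp [ 0.5724 -0.1854 -0.0167] jig [-197.2   -0.9] yaw tool y rel jig x -89.99 tilt 0.17 F [-0.3  0.1 -0.1] gap 0.031 q [-0.51  0.52  1.66 -0.    0.95 -0.64]
guess centre if 9mm pad: jig y -49.9
top 0.55 jig centre [-127.9    0.3] size [79.8 83.8] ang -0.16 n 742 z 0.0453
scene 0.64 jig centre [-137.2   -1.6] size [103.7  84.4] ang 1.1 n 557 z 0.0451
t 11.1 tcp [ 0.5726 -0.1866 -0.0167] jig [-198.5   -1. ] yaw tool y rel jig x -90.02 tilt 0.2 F [-0.5 -0.2  0. ] gap 0.031 q [-0.51  0.52  1.66 -0.    0.95 -0.64]
corr rotvec [0.0021 0.0028 0.0004]
```

The box now moves squarely with the fingers (centre x≈-137, y≈0). I carry on to the gap mouth.

```bash
python3 -m pendant '[{"dx":-0.001,"dy":0.005,"dz":-0.0005,"wx":0.002,"wy":0.003,"wz":0},{"dx":-0.0008,"dy":0.005,"dz":-0.0005,"wx":0,"wy":0,"wz":0},{"dx":-0.0006,"dy":0.005,"dz":0,"wx":0,"wy":0,"wz":0},{"dx":-0.0006,"dy":0.005,"dz":0,"wx":0,"wy":0,"wz":0},{"dx":-0.0006,"dy":0.005,"dz":0,"wx":0,"wy":0,"wz":0},{"dx":-0.0006,"dy":0.005,"dz":0,"wx":0,"wy":0,"wz":0},{"dx":-0.0006,"dy":0.005,"dz":0,"wx":0,"wy":0,"wz":0},{"dx":0,"dy":0,"dz":0,"wx":0,"wy":0,"wz":0}]'; python3 look.py g; python3 st.py -90
```

```text
time: 11.77
tcp_pos: [0.5681, -0.15, -0.0171]
eef_rot: [2.076, 2.354, -0.001]
force: [0.2, -0.8, -0.7]
finger_gap: 0.031
t 11.77 tcp [ 0.5681 -0.15   -0.0171] jig [-161.6   -1.2] yaw tool y rel jig x -90.12 tilt 0.14 F [ 0.2 -0.8 -0.7] gap 0.031 q [-0.46  0.5   1.7  -0.    0.94 -0.58]
guess centre if 9mm pad: jig y -50.2
top 0.67 jig centre [-88.3  -0.4] size [79.6 75.7] ang -0.21 n 644 z 0.0454
scene 0.64 jig centre [-92.1 -12.1] size [119.8 105.6] ang 1.59 n 561 z 0.0452
t 11.97 tcp [ 0.5683 -0.1511 -0.0171] jig [-162.7   -1.2] yaw tool y rel jig x -90.15 tilt 0.15 F [ 0.1 -0.  -0.4] gap 0.0307 q [-0.46  0.5   1.7  -0.    0.94 -0.58]
corr rotvec [0.0021 0.0015 0.0027]
```

View pics/gs.png

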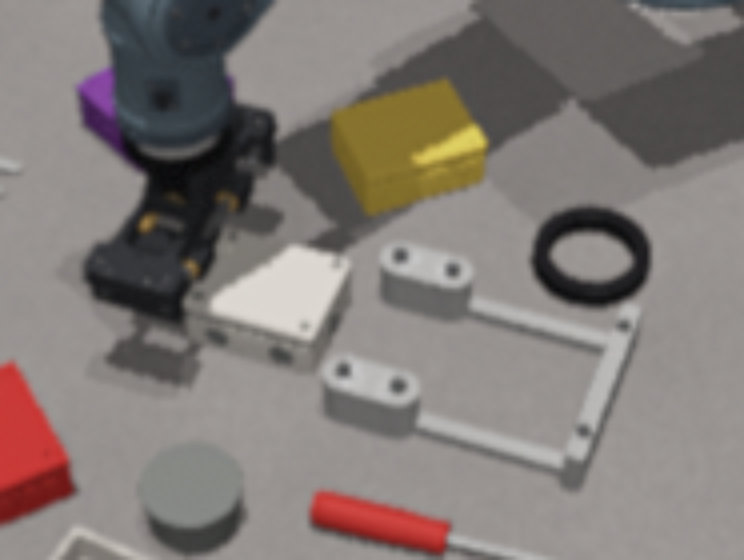

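View pics/gt.png

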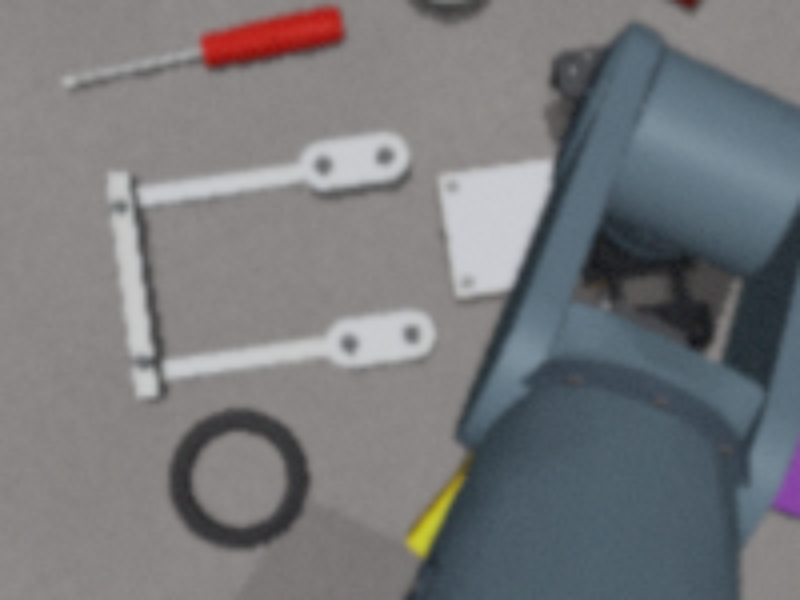

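The box front (top crop, x≈445, y 175–298) faces the gap squarely and within about 1 mm of centre. Next I push it in.

```bash
python3 -m pendant '[{"dx":-0.001,"dy":0.005,"dz":-0.0005,"wx":0.002,"wy":0.001,"wz":0.003},{"dx":-0.0008,"dy":0.005,"dz":-0.0005,"wx":0,"wy":0,"wz":0},{"dx":-0.0008,"dy":0.005,"dz":0,"wx":0,"wy":0,"wz":0},{"dx":-0.0006,"dy":0.005,"dz":0,"wx":0,"wy":0,"wz":0},{"dx":-0.0006,"dy":0.005,"dz":0,"wx":0,"wy":0,"wz":0},{"dx":-0.0006,"dy":0.005,"dz":0,"wx":0,"wy":0,"wz":0},{"dx":-0.0006,"dy":0.005,"dz":0,"wx":0,"wy":0,"wz":0},{"dx":-0.0006,"dy":0.005,"dz":0,"wx":0,"wy":0,"wz":0},{"dx":-0.0006,"dy":0.005,"dz":0,"wx":0,"wy":0,"wz":0},{"dx":0,"dy":0,"dz":0,"wx":0,"wy":0,"wz":0}]'; python3 look.py h; python3 st.py -90
```

```text
time: 12.8
tcp_pos: [0.5619, -0.1027, -0.0177]
eef_rot: [2.074, 2.356, 0.0]
force: [0.5, 0.1, 0.4]
finger_gap: 0.0305
t 12.8 tcp [ 0.5619 -0.1027 -0.0177] jig [-113.9   -1. ] yaw tool y rel jig x -90.02 tilt 0.13 F [0.5 0.1 0.4] gap 0.0305 q [-0.39  0.47  1.75 -0.    0.92 -0.51]
guess centre if 9mm pad: jig y -50.0
top 0.85 jig centre [-44.7  -2.4] size [86.  89.2] ang 2.27 n 586 z 0.0456
scene 0.92 jig centre [-52.2 -11.9] size [102.1 106. ] ang 0.66 n 586 z 0.0451
t 13.0 tcp [ 0.5621 -0.1038 -0.0177] jig [-115.   -1.] yaw tool y rel jig x -90.06 tilt 0.14 F [ 0.4 -0.3  0.5] gap 0.0305 q [-0.39  0.47  1.74 -0.    0.92 -0.52]
corr rotvec [0.0015 0.0019 0.0011]
```

View pics/hs.png

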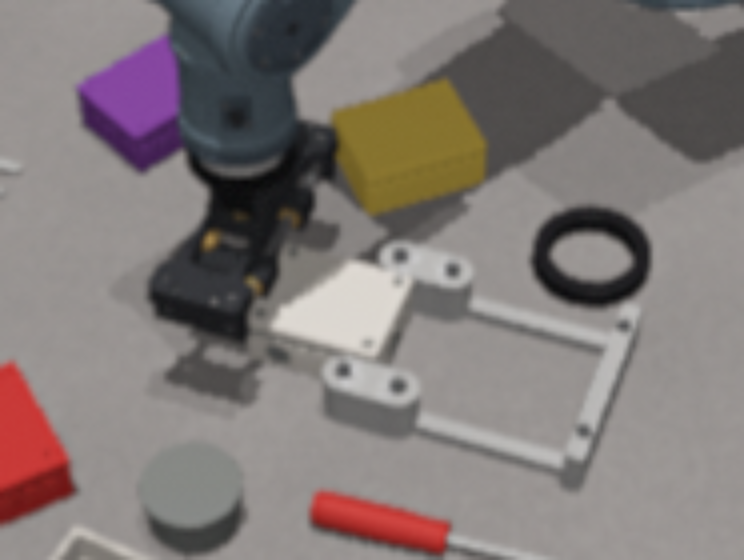

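The box front is between the blocks with no contact force. I continue through.

```bash
python3 -m pendant '[{"dx":-0.001,"dy":0.005,"dz":-0.0005,"wx":0.001,"wy":0.002,"wz":0.001},{"dx":-0.0008,"dy":0.005,"dz":0,"wx":0,"wy":0,"wz":0},{"dx":-0.0007,"dy":0.005,"dz":0,"wx":0,"wy":0,"wz":0},{"dx":-0.0007,"dy":0.005,"dz":0,"wx":0,"wy":0,"wz":0},{"dx":-0.0006,"dy":0.005,"dz":0,"wx":0,"wy":0,"wz":0},{"dx":-0.0006,"dy":0.005,"dz":0,"wx":0,"wy":0,"wz":0},{"dx":-0.0006,"dy":0.005,"dz":0,"wx":0,"wy":0,"wz":0},{"dx":-0.0006,"dy":0.005,"dz":0,"wx":0,"wy":0,"wz":0},{"dx":-0.0006,"dy":0.005,"dz":0,"wx":0,"wy":0,"wz":0},{"dx":-0.0006,"dy":0.005,"dz":0,"wx":0,"wy":0,"wz":0}]'; python3 st.py -90
```

```text
time: 13.83
tcp_pos: [0.555, -0.0506, -0.0181]
eef_rot: [2.077, 2.355, -0.001]
force: [-1.0, -1.3, 0.4]
finger_gap: 0.0312
t 13.83 tcp [ 0.555  -0.0506 -0.0181] jig [-61.4  -0.7] yaw tool y rel jig x -90.1 tilt 0.1 F [-1.  -1.3  0.4] gap 0.0312 q [-0.3   0.45  1.78 -0.    0.91 -0.43]
corr rotvec [0.0016 0.0005 0.0017]
```

```bash
python3 -m pendant '[{"dx":-0.0008,"dy":0.005,"dz":0,"wx":0.001,"wy":0,"wz":0.001},{"dx":-0.0008,"dy":0.005,"dz":0,"wx":0,"wy":0,"wz":0},{"dx":-0.0007,"dy":0.005,"dz":0,"wx":0,"wy":0,"wz":0},{"dx":-0.0007,"dy":0.005,"dz":0,"wx":0,"wy":0,"wz":0},{"dx":-0.0006,"dy":0.005,"dz":0,"wx":0,"wy":0,"wz":0},{"dx":-0.0006,"dy":0.005,"dz":0,"wx":0,"wy":0,"wz":0},{"dx":-0.0006,"dy":0.005,"dz":0,"wx":0,"wy":0,"wz":0},{"dx":-0.0006,"dy":0.005,"dz":0,"wx":0,"wy":0,"wz":0},{"dx":-0.0006,"dy":0.005,"dz":0,"wx":0,"wy":0,"wz":0},{"dx":-0.0006,"dy":0.005,"dz":0,"wx":0,"wy":0,"wz":0},{"dx":-0.0006,"dy":0.005,"dz":0,"wx":0,"wy":0,"wz":0},{"dx":-0.0006,"dy":0.005,"dz":0,"wx":0,"wy":0,"wz":0},{"dx":-0.0006,"dy":0.005,"dz":0,"wx":0,"wy":0,"wz":0},{"dx":-0.0006,"dy":0.005,"dz":0,"wx":0,"wy":0,"wz":0},{"dx":0,"dy":0,"dz":0,"wx":0,"wy":0,"wz":0}]'; python3 st.py -90; python3 look.py i
```

```text
time: 15.08
tcp_pos: [0.5445, 0.0283, -0.0181]
eef_rot: [2.075, 2.359, -0.0]
force: [-0.8, 0.5, -0.6]
finger_gap: 0.0307
t 15.08 tcp [ 0.5445  0.0283 -0.0181] jig [18.3 -0.4] yaw tool y rel jig x -89.98 tilt 0.01 F [-0.8  0.5 -0.6] gap 0.0307 q [-0.17  0.43  1.81 -0.    0.9  -0.29]
corr rotvec [ 0.0001  0.0001 -0.0003]
t 15.08 tcp [ 0.5445  0.0283 -0.0181] jig [18.3 -0.4] yaw tool y rel jig x -89.98 tilt 0.01 F [-0.8  0.5 -0.6] gap 0.0307 q [-0.17  0.43  1.81 -0.    0.9  -0.29]
guess centre if 9mm pad: jig y -49.4
top 0.64 jig centre [102.8  10. ] size [ 37.9 105.1] ang 41.33 n 133 z 0.0453
scene 0.55 jig centre [82.1 -1.3] size [95.3 83. ] ang 0.08 n 576 z 0.0451
```

View pics/is.png

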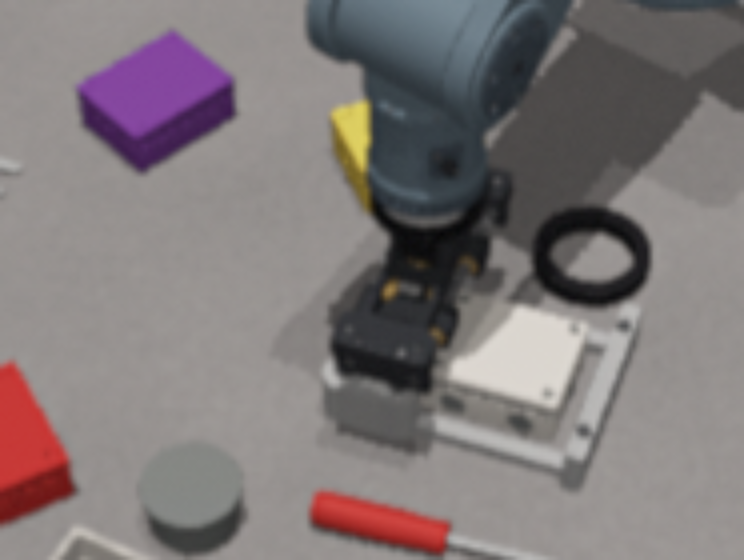

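The box is through the gap with about 15 mm left to the stop. I make small steps and watch the force.

```bash
python3 -m pendant '[{"dx":-0.0004,"dy":0.003,"dz":0,"wx":0,"wy":0,"wz":0},{"dx":-0.0004,"dy":0.003,"dz":0,"wx":0,"wy":0,"wz":0},{"dx":-0.0004,"dy":0.003,"dz":0,"wx":0,"wy":0,"wz":0},{"dx":-0.0003,"dy":0.002,"dz":0,"wx":0,"wy":0,"wz":0},{"dx":0,"dy":0,"dz":0,"wx":0,"wy":0,"wz":0}]'; python3 st.py -90; python3 -m pendant '[{"dx":-0.0002,"dy":0.002,"dz":0,"wx":0,"wy":0,"wz":0},{"dx":-0.0002,"dy":0.0015,"dz":0,"wx":0,"wy":0,"wz":0}]';  python3 st.py -90
```

```text
time: 15.7
tcp_pos: [0.5433, 0.0381, -0.0182]
eef_rot: [2.077, 2.356, -0.001]
force: [-0.4, 0.2, 0.6]
finger_gap: 0.0307
t 15.7 tcp [ 0.5433  0.0381 -0.0182] jig [28.1 -0.4] yaw tool y rel jig x -90.11 tilt 0.06 F [-0.4  0.2  0.6] gap 0.0307 q [-0.15  0.43  1.81 -0.    0.9  -0.27]
corr rotvec [0.001  0.0003 0.0019]
time: 15.87
tcp_pos: [0.5429, 0.0417, -0.0182]
eef_rot: [2.077, 2.356, -0.001]
force: [-0.4, -1.2, 0.2]
finger_gap: 0.0307
t 15.87 tcp [ 0.5429  0.0417 -0.0182] jig [31.8 -0.5] yaw tool y rel jig x -90.11 tilt 0.07 F [-0.4 -1.2  0.2] gap 0.0307 q [-0.14  0.43  1.81 -0.    0.9  -0.27]
corr rotvec [0.0011 0.0004 0.002 ]
```

```bash
python3 -m pendant '[{"dx":-0.0002,"dy":0.0015,"dz":0,"wx":0,"wy":0,"wz":0.001},{"dx":-0.0002,"dy":0.0015,"dz":0,"wx":0,"wy":0,"wz":0}]';  python3 st.py -90;python3 -m pendant '[{"dx":-0.0002,"dy":0.0015,"dz":0,"wx":0,"wy":0,"wz":0.001}]';  python3 st.py -90
```

```text
time: 16.03
tcp_pos: [0.5425, 0.0441, -0.0181]
eef_rot: [2.075, 2.356, -0.003]
force: [-0.8, -12.0, 0.4]
finger_gap: 0.031
t 16.03 tcp [ 0.5425  0.0441 -0.0181] jig [34.2 -0.4] yaw tool y rel jig x -90.02 tilt 0.16 F [ -0.8 -12.    0.4] gap 0.031 q [-0.14  0.43  1.81 -0.    0.9  -0.26]
corr rotvec [0.0028 0.0004 0.0004]
time: 16.12
tcp_pos: [0.5426, 0.044, -0.018]
eef_rot: [2.072, 2.356, -0.006]
force: [0.4, -13.5, -1.2]
finger_gap: 0.0307
t 16.12 tcp [ 0.5426  0.044  -0.018 ] jig [34.  -0.5] yaw tool y rel jig x -89.94 tilt 0.32 F [  0.4 -13.5  -1.2] gap 0.0307 q [-0.13  0.43  1.81 -0.01  0.9  -0.26]
corr rotvec [ 0.0056  0.0008 -0.001 ]
```

It is against the stop: 13 N, and TCP x=34 where I expected 33.5. I back straight off, raise and check.

```bash
python3 -m pendant '[{"dx":0.0002,"dy":-0.002,"dz":0,"wx":0,"wy":0,"wz":0},{"dx":0.0006,"dy":-0.005,"dz":0,"wx":0,"wy":0,"wz":0},{"dx":0.001,"dy":-0.008,"dz":0,"wx":0,"wy":0,"wz":0},{"dx":0.001,"dy":-0.008,"dz":0,"wx":0,"wy":0,"wz":0},{"dx":0.001,"dy":-0.008,"dz":0.005,"wx":0,"wy":0,"wz":0},{"dx":0,"dy":0,"dz":0.03,"wx":0,"wy":0,"wz":0},{"dx":0,"dy":0,"dz":0.04,"wx":0,"wy":0,"wz":0},{"dx":0,"dy":-0.03,"dz":0.04,"wx":0,"wy":0,"wz":0},{"dx":-0.01,"dy":-0.04,"dz":0.04,"wx":0,"wy":0,"wz":0},{"dx":-0.015,"dy":-0.04,"dz":0.02,"wx":0,"wy":0,"wz":0},{"dx":-0.015,"dy":-0.04,"dz":0,"wx":0,"wy":0,"wz":0},{"dx":-0.015,"dy":-0.04,"dz":0,"wx":0,"wy":0,"wz":0},{"dx":-0.015,"dy":-0.04,"dz":0,"wx":0,"wy":0,"wz":0},{"dx":-0.01,"dy":-0.04,"dz":0,"wx":0,"wy":0,"wz":0},{"dx":0,"dy":0,"dz":0,"wx":0,"wy":0,"wz":0},{"dx":0,"dy":0,"dz":0,"wx":0,"wy":0,"wz":0}]'; python3 look.py j
```

```text
time: 17.45
tcp_pos: [0.4672, -0.2473, 0.1498]
eef_rot: [2.068, 2.35, -0.009]
force: [0.1, 0.6, 0.1]
finger_gap: 0.0306
t 17.45 tcp [ 0.4672 -0.2473  0.1498] jig [-245.3  111.4] yaw tool y rel jig x -90.0 tilt 0.73 F [0.1 0.6 0.1] gap 0.0306 q [-0.71  0.13  1.79 -0.01  1.21 -0.83]
guess centre if 9mm pad: jig y 62.4
top 0.56 jig centre [97.3  0.5] size [ 79.7 104.5] ang -0.05 n 1131 z 0.0456
scene 0.93 jig centre [99.  -4.3] size [ 92.9 105.8] ang -2.04 n 626 z 0.0452
```

View pics/jt.png

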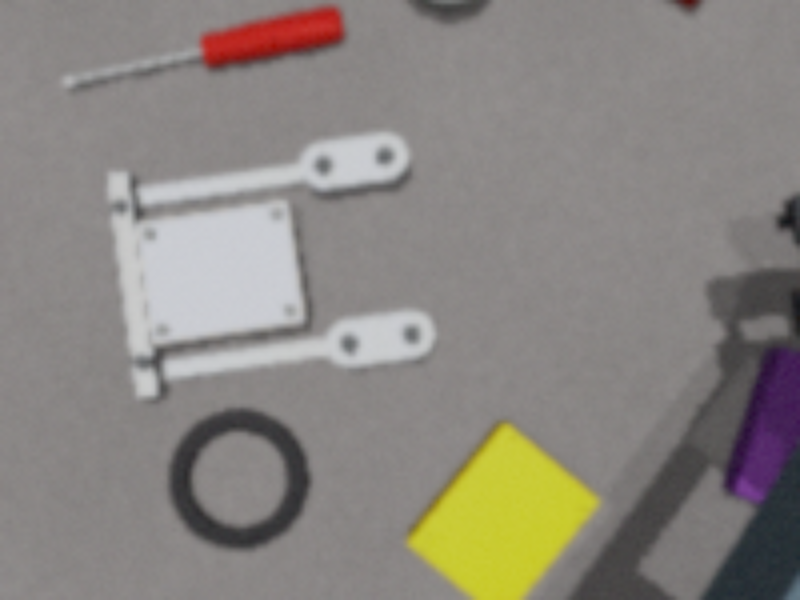

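View pics/js.png

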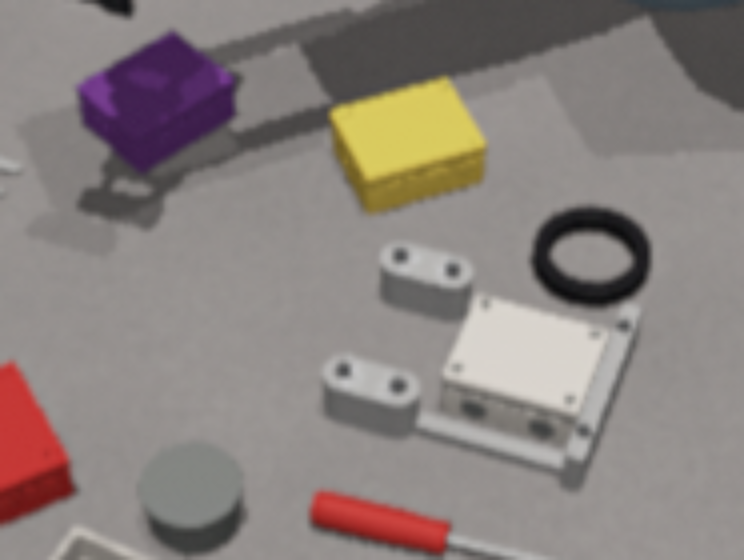

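The box sits flush against the stop: in the top crop its front edge meets the bar at x≈140, and its rear edge is at jig x≈45. The yellow and purple boxes, the tape, the screwdriver and the round box are where they were. Handing in.

```bash
python3 -c "
from station import robot
robot.close_job(); print(robot.state()['time'])"
```

```text
the job is handed in; nothing more can be done
the job is handed in; nothing more can be done
```

The white junction box is through the gap and flush against the end stop, and the job is handed in at about 17.5 s.

**What I did:** I pushed the box sideways with two fingers until it was square to the jig and on its centre line. Then I pushed it from behind, along the bench, through the gap until it met the stop at about 13 N. Finally I backed straight off and moved the hand clear.

**Last checks:**
- **Box position (top view):** it sits at y ≈ 0.5 mm, turned by less than 0.1°, with its rear face at jig x ≈ 45 mm, which is the home position.
- **Bystanders:** those visible in the last crops look unmoved. I did not check the drill, spool or spanner separately, though the hand never came near them at bench height.

**What failed or disagreed:**
- **Reported height:** the fingertips were really about 30 mm higher than the reported TCP. My first push from behind passed just over the lid without moving the box. I measured the offset with the depth camera and corrected for it. During the earlier sideways push, only the tips touched the box, near its top edge.
- **Final scene-camera fit:** it read a few mm and about 2° off, with an oversized outline, probably because part of the stop bar was included. I relied on the top view and the contact reading instead.

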